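Thread the spindle of a label-roll unwinder

ROBOT

A 6-joint arm with a two-finger parallel gripper is mounted at the origin on a cart in front of the work surface, level with it; the furniture and walls round the work are solid. World frame = base frame: x ahead of the robot, y to its left, z up, the work surface at z = 0. Lengths are in m, angles in rad, forces in N, time in s.
With the tool pointing down it reaches from about 0.25 to 0.775 m from the base axis. Payload 8.9 kg.
Tool frame: the origin (TCP) lies midway between the tips of the shut fingers; the grasp point (between the pads) lies manip.tcp_to_grasp behind it (manip.tcp_to_grasp is the distance from the TCP to the grasp point, in m); x points along the fingers, z is the direction in which the jaws open and shut, and the axes are right-handed (so a half turn about x gives the same grasp; the last joint's range is limited). The gripper opens to 85 mm and grips with 20 to 120 N. Pads are 22 mm wide; open, the fingers measure 114 mm over their backs; the gripper's body (76 mm by 85 mm) begins 54 mm behind the grasp point. The pads swing forward as they close: fully open they stand 13 mm farther back than shut.
Start: joints at [0.999, 0.291, -0.153, 1.127, 0, 1.431], TCP at [0.22, 0.477, 0.231] pointing down, gripper open.
Joint ranges: [-2.52, 2.52], [-0.91, 1.74], [-1.3, 1.37], [-1.96, 2.02], [-1.52, 1.47], [-3.14, 3.14]. Speed limits (rad/s): [2.22, 2.22, 2.79, 3.14, 3.14, 3.14].

INTERFACE

Orientations are given as a unit quaternion [w, x, y, z].
In Python, from cell import manip gives the robot as it stands. The module is installed in compiled form; this text tells all that it offers.
- The arm moves only by the shell command python3 -m handwheel 'ROWS' [FORCE]. ROWS is a JSON object of lists of equal length, an entry for each row: "offset": the shift along the world's x, y, z in units of 500 mm (1.0 is 500 mm), a list of three; "spin": the turn about the world's z in units of pi/4 rad (1.0 is pi/4 rad); "claw": the opening, from 0 (shut) to 1 (fully open). A call has exactly 10 rows; each row is the pose to reach, as a shift and turn from the pose commanded when the call began; what a row does not reach only later rows make up. A row lasts 1/8 s, in which the tool goes at most 62.5 mm and 10.7 degrees, less where a joint would pass 70% of its speed; a pose out of reach is approached as far as the arm can. A call with a number of a shift or a turn outside -1 to 1 is refused whole. A call with a gripper value outside its range is refused whole. The fingers move at their own pace and stop on an object; FORCE is the grip in N (left out, the last holds). Time passes only in rows, so rows that repeat a pose let the fingers close, or fill a call up. It gives the time, the measured TCP pose, the force and the opening at its end, in the units of the state.
- manip.state(): the state, without advancing time (a new reading comes with each control period).
- manip.get_image(name): name is "scene" or "top"; returns a dict with "pixels" (420x560x3 uint8, red, green, blue), "fx", "fy", "cx", "cy" (pixels), "eye" and "rotation" of the camera in the world. Camera axes: x right, y up, looking along -z (the intrinsics and any distortion apply to the point x, -y, -z); pixel columns grow to the right and rows downward; lengths in m; the calibration is good to about 2 mm. A picture is of the moment at which its call begins. There is no depth.
- manip.close_job(): hands the job in, once; it reports no verdict.
The state is a dict: "clock": time; "q": joint angles; "qvel": joint speeds; "joint_torque": joint torques, N m; "tcp_pos": TCP position; "ee_rot": TCP orientation; "contact_force": force on the tool from outside, world axes, zero at the start; "moment": the same for the moment, N m; "opening": finger opening in m.
Only numpy, scipy, OpenCV 4.12 (cv2) and the standard library are available. Lean on these libraries where they do the work, as an engineer would, in place of code of your own. Each camera call takes 0.05 s, during which the arm holds its last target.

TASK

Load the label unwinder: slide the paper roll back along the base until it rests against the two white stop posts, then take the spindle with the blue grip out of its rest and thread it down through the white floating bush, the roll's card core and the brass bush in the base, until its blue collar sits fully down on the white bush. Feel your way in gently: never push the spindle against the unwinder with more than about 25 N, lower it rather than drop it, and leave the other things on the table alone.

Things in the scene. Friction and masses are not known exactly. Their poses are not given: they have to be found in the camera images.
- unwinder: Label unwinder, fixed. Origin on its nominal vertical bore axis at table level; x from the open front to the column. Aluminium base 160x136x20 mm (x,y,z), side guides for the roll at y +-49.5, 13 mm high; grey column at x 66..90, 90 mm high; grey arm 60 mm wide from the column to x -30, z 78..90 mm. Holes to thread, from above: white bush in the arm, roll core, brass bush in the base.
- stop_mid (a point): Half-way between the two white stop posts on the unwinder's base (12 mm thick, 63 mm high), 41 mm behind the bore axis, 46 mm above the table. A roll pushed back onto both posts has its centre on the bore axis.
- bore_top (a point): Nominal bore axis, 96 mm above the table: level with the top rim of the white floating bush in the arm. Bush: funnel 30 mm wide at the top narrowing to an 18.5 mm hole (z 86 down to 76 mm). It slides sideways up to 8 mm any way against about 1.2 N friction, and starts up to 4 mm off the axis in x and in y (not measured). The spindle's collar finally sits on its rim.
- bore_low (a point): Nominal bore axis at the flat top face of the brass eccentric bush in the base, 18.6 mm above the table. The bush is locked: its upright 18.5 mm hole (square-edged, 13.6 mm deep) has its centre 5.5 mm away from this point, in an unknown direction that changes each time and is not measured: find it by feel.
- roll_center (a point): Centre of the loose white paper label roll (half-way up): 92 mm wide, 52 mm high, about 0.16 kg, lying flat on the unwinder's base, centre 46 mm above the table; brown card core, open all through, 34 mm wide. It starts 28 to 42 mm in front of the bore axis.
- spindle_grip (a point): Middle of the spindle's blue grip: 32 mm wide along its x, 14 mm thick along its y (pinch across y), 36 mm high, centred 2 mm below this point. Loose spindle, 0.12 kg: steel rod 16 mm thick, 90 mm long, its end tapered to 12.8 mm over the last 3.5 mm; on it a blue collar 37 mm wide, 5 mm thick, its underside 25 mm below this point; then the grip. z up the rod. Rod end 115 mm below.
- spindle_tip (a point): Centre of the blunt lower end of the spindle's rod, same axes as the grip. When the collar is down on the white bush this point is 6 mm above the table.
- spindle: The spindle itself; origin at the centre of the lower end of its rod (same point as spindle_tip).
- roll: The label roll itself; origin at the centre of its underside, z up.
- rest: Grey block 60 x 60 x 45 mm, fixed to the table, in whose hole (17.5 mm wide, 40 mm deep) the spindle stands upright at the start; origin at the centre of its underside.
- tub: Small white round tub, 70 mm wide, 45 mm high; bystander. Origin under its centre.
- marker: Marker pen, 140 mm long, lying; bystander. Origin under its centre.
- counter: Hand tally counter, 68 x 55 x 24 mm; bystander. Origin under its centre.
- scoop: Steel scoop, 206 mm long; bystander. Origin under its centre.

How it is judged:
By the outcome, as a careful person would: the job done as asked, in the order asked, and still so for the second after the job is handed in, with the robot touching nothing.
It also fails if it takes over 64 s, if anything falls off the work surface, if the arm or the gripper's body presses on something with over 40 N, if the wrist force passes 120 N, or if a joint passes its speed limit or range.

## Working session

There is one attempt and no reset: what is moved stays moved. The work goes in short steps, Python scripts to look and compute and a shell command to move; the robot and the scene stay as the last step left them, time stands still between calls to the robot, and variables do not carry over. Pictures are saved under pics/ and viewed, and the job is handed in when it is done.

```bash
mkdir -p pics; python3 - <<'E'
from cell import manip
import cv2
print(manip.state(), manip.tcp_to_grasp)
for n in("scene","top"):
    d=manip.get_image(n)
    print(n,{k:v for k,v in d.items() if k!="pixels"})
    cv2.imwrite(f"pics/{n}0.png",cv2.cvtColor(d["pixels"],cv2.COLOR_RGB2BGR))
E
```

```text
{'clock': 0.0, 'q': array([ 9.98702376e-01,  2.91274544e-01, -1.54123920e-01,  1.12667536e+00,
       -8.87316849e-06,  1.43153911e+00]), 'qvel': array([ 0.00046445,  0.00060117,  0.00108424, -0.00058805,  0.00074232,
       -0.00081176]), 'joint_torque': array([ 2.89713695e-03, -5.37138999e+01,  3.31369078e+01,  1.57138630e-02,
        6.15087083e-05,  2.59029696e-05]), 'tcp_pos': array([0.21995538, 0.47623161, 0.23073617]), 'ee_rot': array([ 0.59529345, -0.38116089,  0.59611203,  0.38077884]), 'contact_force': array([-0.0665155 ,  0.56250808,  0.67291875]), 'moment': array([-0.04477721, -0.01164679, -0.07206028]), 'opening': 0.08536797050736629} 0.0187
scene {'fx': 439.6206174855254, 'fy': 439.6206174855254, 'cx': 281.84642735663505, 'cy': 208.04774776601607, 'eye': array([-0.14126679, -0.68883541,  0.76390261]), 'rotation': array([ 0.81522975,  0.38709428, -0.19446818, -0.3843704 ])}
top {'fx': 494.6452448907337, 'fy': 494.6452448907337, 'cx': 277.3152740260419, 'cy': 205.50373288941535, 'eye': array([ 0.36449702, -0.19030002,  1.38969677]), 'rotation': array([-0.70293829, -0.03870384,  0.03053238,  0.70954038])}
```

View pics/scene0.png

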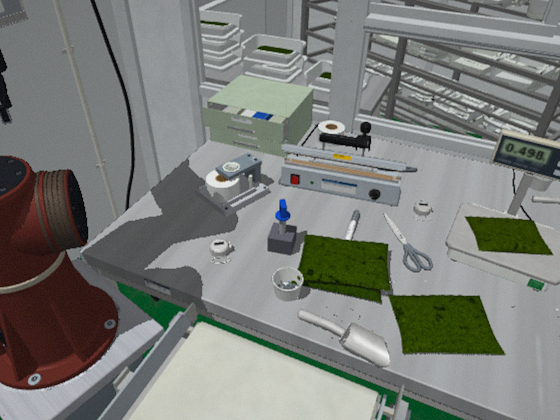

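View pics/top0.png

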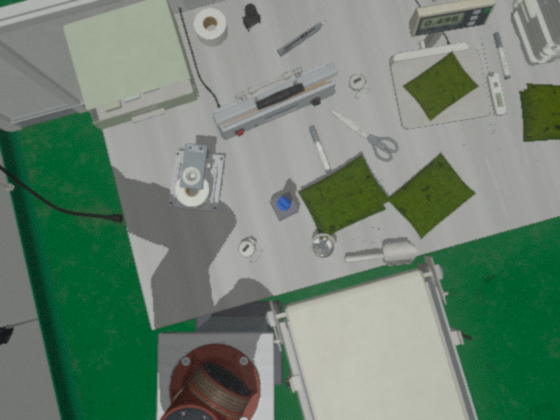

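```bash
cat > h.py <<'E'
import numpy as np, cv2
from scipy.spatial.transform import Rotation as R
CAM={"scene":(439.6206174855254,281.84642735663505,208.04774776601607,[-0.14126679,-0.68883541,0.76390261],[0.81522975,0.38709428,-0.19446818,-0.3843704]),
"top":(494.6452448907337,277.3152740260419,205.50373288941535,[0.36449702,-0.19030002,1.38969677],[-0.70293829,-0.03870384,0.03053238,0.70954038])}
def rot(q): return R.from_quat([q[1],q[2],q[3],q[0]]).as_matrix()
def proj(n,p):
    f,cx,cy,e,q=CAM[n]; c=rot(q).T@(np.array(p)-e); return np.array([cx+f*c[0]/-c[2],cy-f*c[1]/-c[2]])
def ray(n,uv):
    f,cx,cy,e,q=CAM[n]; d=rot(q)@np.array([(uv[0]-cx)/f,-(uv[1]-cy)/f,-1]); return np.array(e),d/np.linalg.norm(d)
def at(n,uv,z):
    e,d=ray(n,uv); return e+d*(z-e[2])/d[2]
def tri(uvs,uvt):
    e1,d1=ray("scene",uvs); e2,d2=ray("top",uvt)
    A=np.stack([d1,-d2],1); s=np.linalg.lstsq(A,e2-e1,rcond=None)[0]
    a=e1+s[0]*d1;b=e2+s[1]*d2; return (a+b)/2,np.linalg.norm(a-b)
def grab(n,fn,box=None,k=1):
    from cell import manip
    d=manip.get_image(n); im=cv2.cvtColor(d["pixels"],cv2.COLOR_RGB2BGR); cv2.imwrite(fn.replace(".png","_full.png"),im)
    if box: crop(im,fn,box,k)
def crop(im,fn,box,k):
    u0,v0,u1,v1=box; c=cv2.resize(im[v0:v1,u0:u1],None,fx=k,fy=k,interpolation=cv2.INTER_CUBIC)
    for u in range((u0+9)//10*10,u1,10): cv2.putText(c,str(u),(int((u-u0)*k),8),0,.3,(0,0,255),1);cv2.line(c,(int((u-u0+.5)*k),10),(int((u-u0+.5)*k),14),(0,0,255),1)
    for v in range((v0+9)//10*10,v1,10): cv2.putText(c,str(v),(0,int((v-v0+.5)*k)+3),0,.3,(0,0,255),1)
    cv2.imwrite(fn,c)
E
python3 - <<'E'
from h import *
for n in CAM:
    for p in ([0,0,0],[.22,.477,.23],[.5,0,0],[.5,.2,0]): print(n,p,proj(n,p))
s=cv2.imread("pics/scene0.png");t=cv2.imread("pics/top0.png")
crop(s,"pics/s_unw.png",(190,140,310,260),6); crop(t,"pics/t_unw.png",(160,130,310,220),5)
E
```

```text
scene [0, 0, 0] [ 55.38373072 330.83674457]
scene [0.22, 0.477, 0.23] [ 10.55233607 118.63445165]
scene [0.5, 0, 0] [228.12782595 212.48005138]
scene [0.5, 0.2, 0] [179.51900302 184.75935967]
top [0, 0, 0] [214.84759831 388.95254515]
top [0.22, 0.477, 0.23] [ -3.80211078 319.21384048]
top [0.5, 0, 0] [215.48390433 206.51711852]
top [0.5, 0.2, 0] [144.95258374 207.21418997]
```

View pics/s_unw.png

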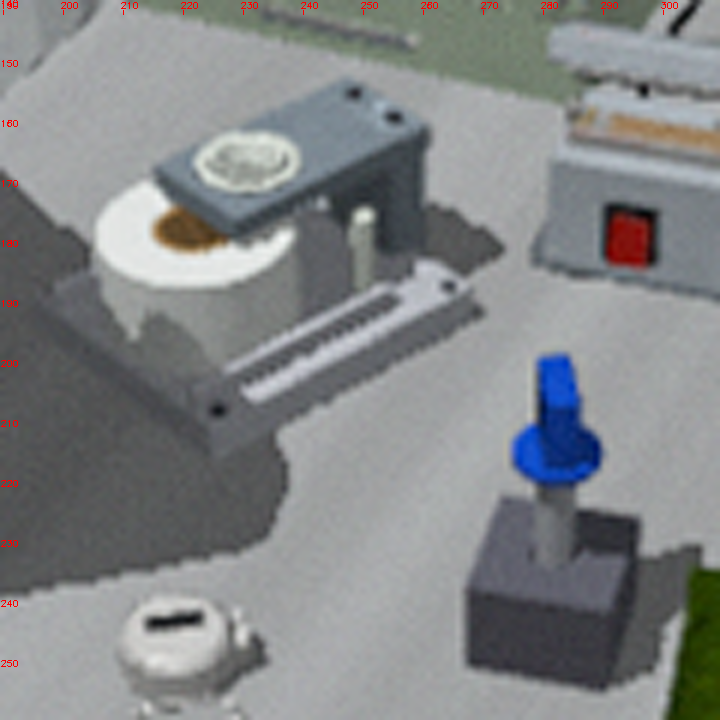

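View pics/t_unw.png

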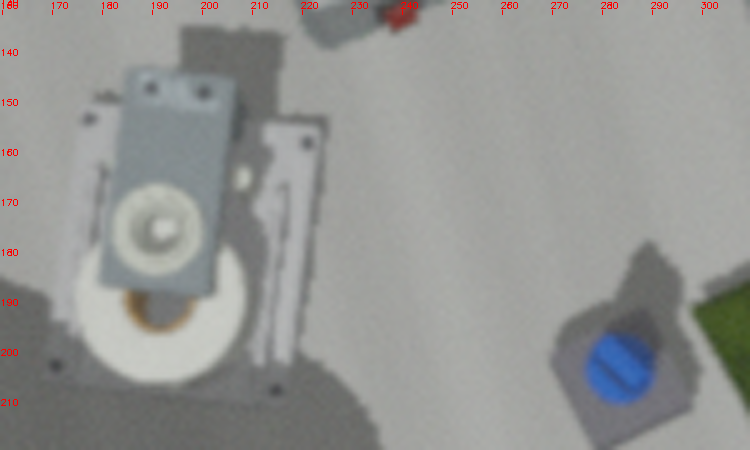

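```bash
python3 - <<'E'
from h import *
from scipy.optimize import least_squares
T=lambda u,v:(160+u/5-.5,130+v/5-.5)
S=lambda u,v:(190+u/6-.5,140+v/6-.5)
obj=[(-.03,.03,.09),(-.03,-.03,.09),(.09,-.03,.09),(.09,.03,.09)]
t=[T(100,287),T(213,297),T(238,78),T(126,66)]
s=[S(155,170),S(232,225),S(430,128),S(345,80)]
def pose(p,o):
    c,sn=np.cos(p[2]),np.sin(p[2]); return np.array([p[0]+c*o[0]-sn*o[1],p[1]+sn*o[0]+c*o[1],o[2]])
def res(p,use):
    r=[]
    for o,a,b in zip(obj,t,s):
        if 't' in use: r+=list(proj("top",pose(p,o))-a)
        if 's' in use: r+=list(proj("scene",pose(p,o))-b)
    return np.array(r)
for use in("t","s","ts"):
    f=least_squares(lambda p:res(p,use),[.5,.05,0]); print(use,f.x,np.degrees(f.x[2]),f.fun.round(1))
p=f.x
print("bush",at("top",T(157,228),.096),at("scene",S(247,160),.096), "nom",pose(p,(0,0,.096)))
print("post",tri(S(363,213),T(243,178)),pose(p,(.041,-.032,.063)),pose(p,(.041,-.032,.083)))
print("bolts",[at("top",T(*b),.02) for b in((56,365),(276,390),(90,118),(307,143))])
# roll top circle z=.072
print("roll core?", at("scene",S(195,232),.072), at("top",T(160,298),.072))
print("grip top z",tri(S(555,360),T(620,367)))
print("rest corners z45",[at("scene",S(*b),.045) for b in((503,497),(640,520),(605,605),(468,580))])
print("rest corners top",[at("top",T(*b),.045) for b in((598,450),(693,408),(552,365))])
print("collar",at("top",T(620,370),.0), at("scene",S(557,450),.095))
np.save("unw.npy",p)
E
```

```text
t [ 0.57107228  0.05035937 -0.10693348] -6.126836921005164 [ 0.1  0.  -0.1  0.2 -0.1 -0.3  0.1  0. ]
s [ 0.56509787  0.04972534 -0.10977494] -6.289640630759733 [-0.8  0.3  0.2  0.2  0.2 -0.2  0.4 -0.4]
ts [ 0.56907375  0.05090781 -0.10813385] -6.1956133013291375 [-0.1  0.8 -0.1 -0.5 -0.3  1.   1.  -0.6 -0.2  0.5  0.8 -0.9 -0.1  0.8
  1.  -1.1]
bush [0.57492467 0.0523861  0.096     ] [0.56798935 0.04931412 0.096     ] nom [0.56907375 0.05090781 0.096     ]
post (array([0.60663178, 0.01259538, 0.06298932]), np.float64(0.0019492543721001717)) [0.60638073 0.01466986 0.063     ] [0.60638073 0.01466986 0.083     ]
bolts [array([0.51055761, 0.12250601, 0.02      ]), array([ 0.49532069, -0.00056121,  0.02      ]), array([0.6503898 , 0.10501894, 0.02      ]), array([ 0.63473118, -0.01752137,  0.02      ])]
roll core? [0.53512456 0.05210068 0.072     ] [0.54071574 0.05495186 0.072     ]
grip top z (array([ 0.49318139, -0.19190002,  0.14455222]), np.float64(0.00063586820853791))
rest corners z45 [array([ 0.50753029, -0.15438537,  0.045     ]), array([ 0.53303667, -0.20719746,  0.045     ]), array([ 0.48291191, -0.2280369 ,  0.045     ]), array([ 0.45884455, -0.17661432,  0.045     ])]
rest corners top [array([ 0.45835891, -0.17984765,  0.045     ]), array([ 0.480817  , -0.23187604,  0.045     ]), array([ 0.50516903, -0.1551205 ,  0.045     ])]
collar [ 5.06652858e-01 -1.92335389e-01 -2.22044605e-16] [ 0.49844487 -0.18951774  0.095     ]
```

```bash
python3 - <<'E'
from h import *
s=cv2.imread("pics/scene0.png");t=cv2.imread("pics/top0.png")
a=(265,190,305,260);b=(265,185,305,225)
crop(s,"pics/s_sp.png",a,8); crop(t,"pics/t_sp.png",b,14)
q=[0.59529345,-0.38116089,0.59611203,0.38077884]
print(rot(q).round(3))
E
```

```text
[[-0.001 -0.908  0.419]
 [-0.001  0.419  0.908]
 [-1.     0.    -0.001]]
```

View pics/s_sp.png

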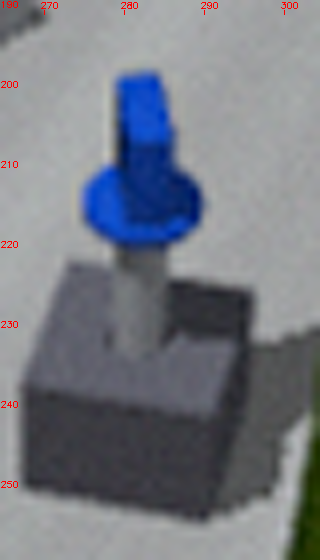

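View pics/t_sp.png

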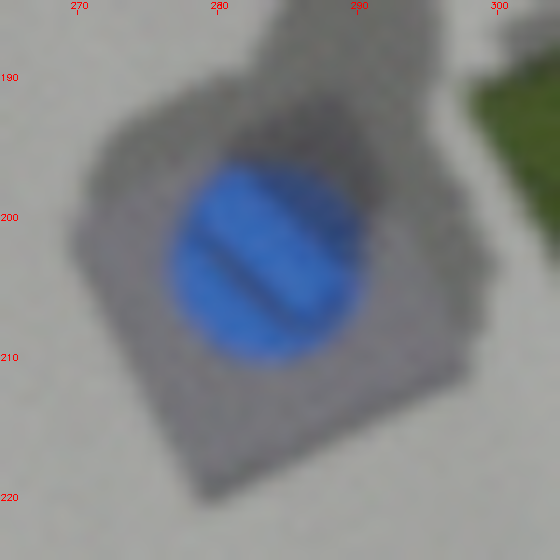

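```bash
python3 - <<'E'
from h import *
S=lambda u,v:(265+u/8-.5,190+v/8-.5)
T=lambda u,v:(265+u/14-.5,185+v/14-.5)
z=.136
P=[at("scene",S(*b),z) for b in((120,77),(157,74),(173,140),(120,136))]
P=np.array(P);print(P, P.mean(0))
print([np.degrees(np.arctan2(*(a-b)[1::-1])) for a,b in((P[0],P[3]),(P[1],P[2]),(P[0],P[1]),(P[3],P[2]))])
a,b=at("top",T(195,235),.12),at("top",T(300,325),.12);print(np.degrees(np.arctan2(*(a-b)[1::-1])))
a,b=at("top",T(250,165),z),at("top",T(355,265),z);print(np.degrees(np.arctan2(*(a-b)[1::-1])))
a,b=at("top",T(222,180),z),at("top",T(318,312),z);print("top face c",(at("top",T(278,245),z)))
print("collar top c",at("top",T(270,262),.1), at("scene",S(143,202),.1))
E
```

```text
[[ 0.49902492 -0.17944072  0.136     ]
 [ 0.50719341 -0.18679824  0.136     ]
 [ 0.48590263 -0.20976643  0.136     ]
 [ 0.47748168 -0.19702059  0.136     ]] [ 0.49240066 -0.19325649  0.136     ]
[np.float64(39.21537604271266), np.float64(47.17046009791116), np.float64(137.99002340545354), np.float64(123.45201809436654)]
48.690877570447434
45.634762999320266
top face c [ 0.49656134 -0.19435849  0.136     ]
collar top c [ 0.49716878 -0.19294515  0.1       ] [ 0.49300188 -0.19391122  0.1       ]
```

```bash
python3 -m handwheel '{"offset":[[0.05,-0.08,0],[0.1,-0.17,0],[0.16,-0.27,0],[0.22,-0.37,0],[0.28,-0.47,0],[0.34,-0.57,0],[0.4,-0.67,0],[0.45,-0.75,0],[0.48,-0.81,0],[0.49,-0.828,0]],"spin":[0.1,0.2,0.3,0.41,0.41,0.41,0.41,0.41,0.41,0.41],"claw":[0,0,0,0,0,0,0,0,0,0]}' 40
```

```text
clock: 1.35
tcp_pos: [0.4656, 0.0611, 0.2309]
ee_rot: [0.527, -0.471, 0.528, 0.471]
contact_force: [-0.8, -0.3, -0.0]
opening: 0.0001
```

```bash
python3 -m handwheel '{"offset":[[0,0,-0.05],[0,0,-0.1],[0,0,-0.16],[0,0,-0.22],[0,0,-0.28],[0,0,-0.33],[0,0,-0.36],[0,0,-0.378],[0,0,-0.378],[0,0,-0.378]],"spin":[0,0,0,0,0,0,0,0,0,0],"claw":[0,0,0,0,0,0,0,0,0,0]}'
python3 - <<'E'
from h import *
grab("scene","pics/s1.png",(160,120,280,220),6)
grab("top","pics/t1.png",(150,130,270,230),6)
print(proj("scene",[.4656,.0611,.042]),proj("top",[.4656,.0611,.042]))
E
```

```text
clock: 2.6
tcp_pos: [0.4656, 0.0628, 0.0429]
ee_rot: [0.527, -0.472, 0.527, 0.471]
contact_force: [0.9, -0.2, -0.2]
opening: 0.0002
[201.97747605 197.28592074] [191.05664057 217.77922338]
```

View pics/s1.png

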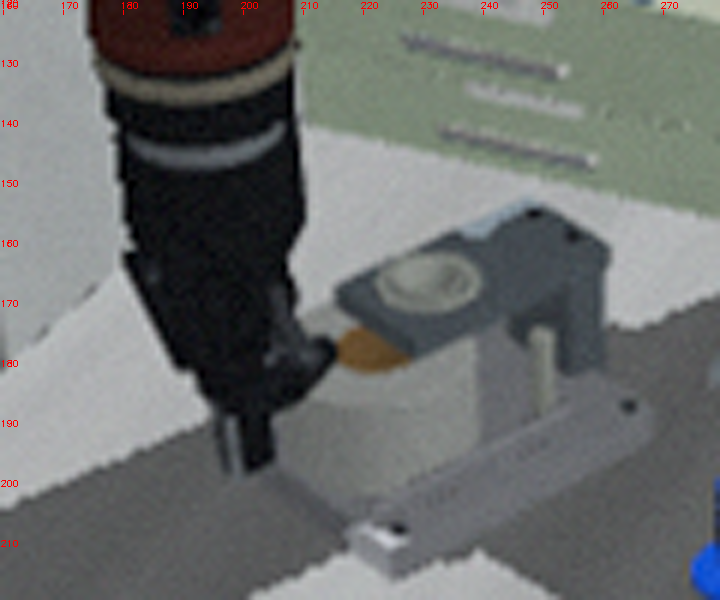

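View pics/t1.png

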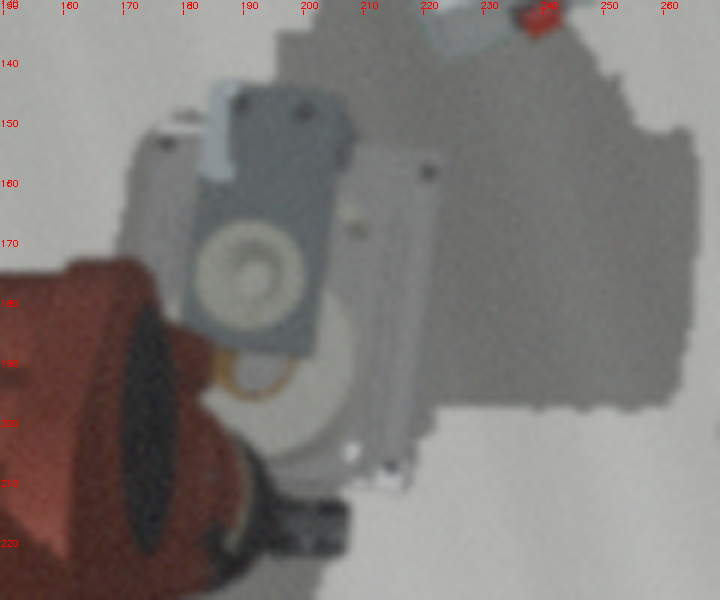

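```bash
python3 - <<'E'
from h import *
print(at("scene",(200.3,198.2),.042))
E
python3 - <<'E'
from h import *
im=cv2.imread("pics/s1_full.png"); crop(im,"pics/s1b.png",(185,175,230,210),16)
E
```

```text
[0.45990725 0.06152618 0.042     ]
```

View pics/s1b.png

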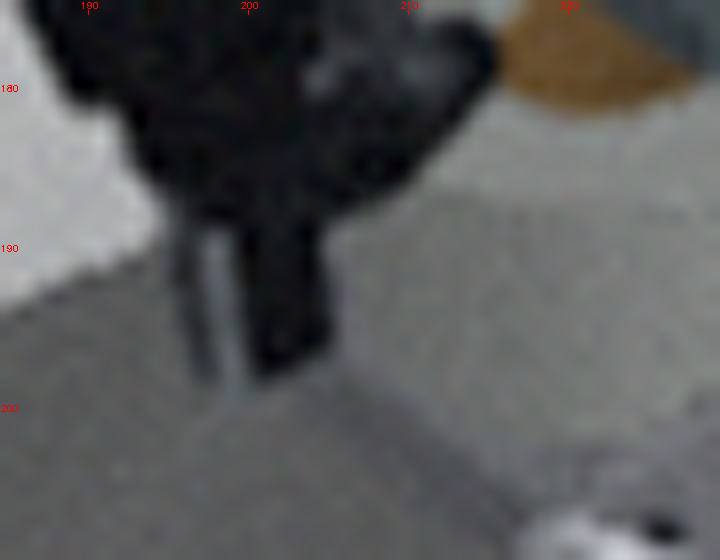

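```bash
python3 -m handwheel '{"offset":[[0.012,-0.0013,0],[0.024,-0.0026,0],[0.034,-0.0037,0],[0.042,-0.0045,0],[0.05,-0.0054,0],[0.058,-0.0063,0],[0.066,-0.0071,0],[0.073,-0.0079,0],[0.08,-0.0086,0],[0.08,-0.0086,0]],"spin":[0,0,0,0,0,0,0,0,0,0],"claw":[0,0,0,0,0,0,0,0,0,0]}'
```

```text
clock: 3.95
tcp_pos: [0.5056, 0.0582, 0.0423]
ee_rot: [0.527, -0.472, 0.527, 0.471]
contact_force: [-0.5, -0.5, -0.0]
opening: 0.0
```

```bash
python3 -m handwheel '{"offset":[[0.001,-0.0001,0],[0.002,-0.0002,0],[0.003,-0.0003,0],[0.004,-0.0004,0],[0.005,-0.0005,0],[0.006,-0.0006,0],[0.007,-0.0007,0],[0.008,-0.0009,0],[0.009,-0.001,0],[0.01,-0.0011,0]],"spin":[0,0,0,0,0,0,0,0,0,0],"claw":[0,0,0,0,0,0,0,0,0,0]}'
python3 - <<'E'
from h import *
grab("scene","pics/s2.png",(160,120,280,220),6)
E
```

```text
clock: 5.2
tcp_pos: [0.5103, 0.0577, 0.0423]
ee_rot: [0.527, -0.472, 0.527, 0.472]
contact_force: [-1.1, -0.3, 0.2]
opening: -0.0003
```

View pics/s2.png

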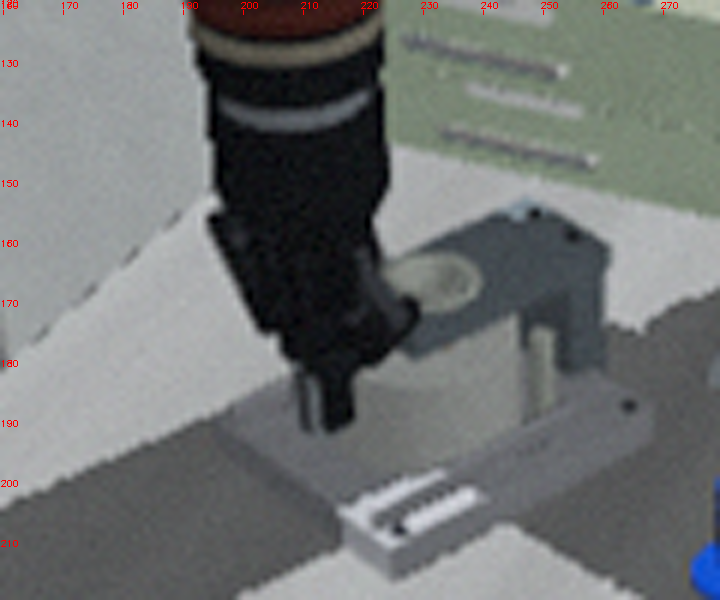

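```bash
python3 -m handwheel '{"offset":[[0.0006,-0.0001,0],[0.0012,-0.0001,0],[0.0018,-0.0002,0],[0.0024,-0.0002,0],[0.003,-0.0003,0],[0.0036,-0.0004,0],[0.0042,-0.0004,0],[0.005,-0.0005,0],[0.005,-0.0005,0],[0.005,-0.0005,0]],"spin":[0,0,0,0,0,0,0,0,0,0],"claw":[0,0,0,0,0,0,0,0,0,0]}'
```

```text
clock: 6.5
tcp_pos: [0.5128, 0.0575, 0.0423]
ee_rot: [0.527, -0.472, 0.527, 0.472]
contact_force: [-1.1, 0.7, -0.1]
opening: 0.0003
```

```bash
python3 -m handwheel '{"offset":[[0.0006,-0.0001,0],[0.0012,-0.0001,0],[0.0018,-0.0002,0],[0.0024,-0.0002,0],[0.003,-0.0003,0],[0.0036,-0.0004,0],[0.0042,-0.0004,0],[0.005,-0.0005,0],[0.005,-0.0005,0],[0.005,-0.0005,0]],"spin":[0,0,0,0,0,0,0,0,0,0],"claw":[0,0,0,0,0,0,0,0,0,0]}'
```

```text
clock: 7.75
tcp_pos: [0.5153, 0.0572, 0.0423]
ee_rot: [0.527, -0.472, 0.527, 0.472]
contact_force: [-0.7, -0.2, 0.7]
opening: -0.0002
```

```bash
python3 -m handwheel '{"offset":[[0.0006,-0.0001,0],[0.0012,-0.0001,0],[0.0018,-0.0002,0],[0.0024,-0.0002,0],[0.003,-0.0003,0],[0.0036,-0.0004,0],[0.0042,-0.0004,0],[0.005,-0.0005,0],[0.005,-0.0005,0],[0.005,-0.0005,0]],"spin":[0,0,0,0,0,0,0,0,0,0],"claw":[0,0,0,0,0,0,0,0,0,0]}'
python3 - <<'E'
from h import *
grab("scene","pics/s3.png",(200,140,280,210),9)
E
```

```text
clock: 9.0
tcp_pos: [0.5156, 0.0573, 0.042]
ee_rot: [0.526, -0.471, 0.528, 0.473]
contact_force: [-10.1, 1.9, 7.0]
opening: 0.0004
```

View pics/s3.png

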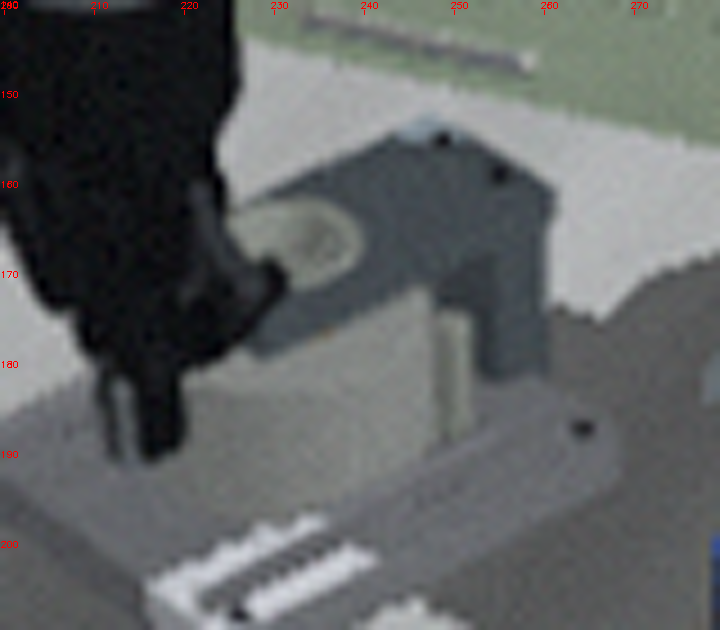

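```bash
python3 - <<'E'
from h import *
ps=[0.56510,0.04973,-0.10977]
def pose(p,o):
    c,sn=np.cos(p[2]),np.sin(p[2]); return np.array([p[0]+c*o[0]-sn*o[1],p[1]+sn*o[0]+c*o[1],o[2]])
im=cv2.imread("pics/s3_full.png")
u0,v0,k=200,140,9
c=cv2.resize(im[v0:210,u0:280],None,fx=k,fy=k,interpolation=cv2.INTER_CUBIC)
def pl(pts,col):
    q=np.array([(proj("scene",pose(ps,o))-[u0-.5,v0-.5])*k for o in pts]).astype(np.int32); cv2.polylines(c,[q],True,col,1)
th=np.linspace(0,2*np.pi,80)
pl([(-.03,.03,.09),(-.03,-.03,.09),(.09,-.03,.09),(.09,.03,.09)],(0,255,255))
pl([(.041+.006*np.cos(a),-.032+.006*np.sin(a),.063) for a in th],(255,255,0))
for dx,col in((0,(0,255,0)),(-.006,(0,0,255))):
    for z in(.02,.072): pl([(dx+.046*np.cos(a),.046*np.sin(a),z) for a in th],col)
cv2.imwrite("pics/ov3.png",c)
E
```

```text
(no output)
```

View pics/ov3.png

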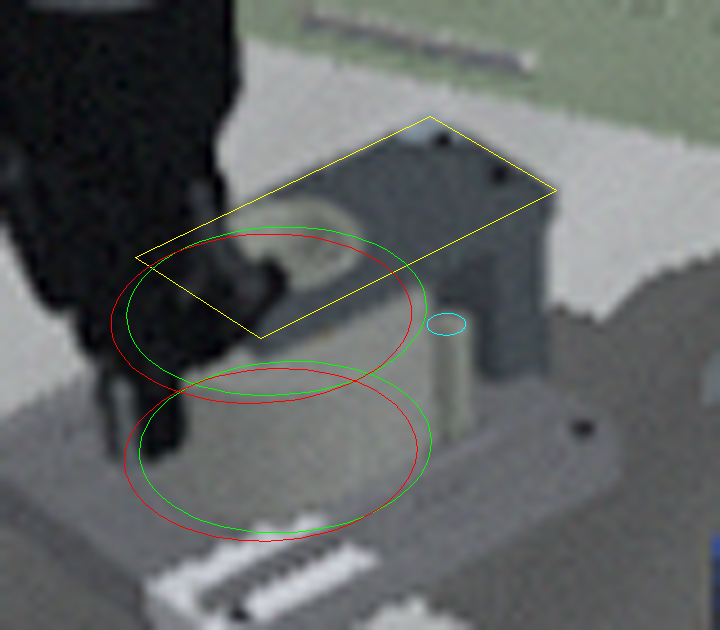

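```bash
python3 -m handwheel '{"offset":[[-0.01,0.001,0],[-0.03,0.003,0],[-0.06,0.0065,0],[-0.08,0.0065,0.05],[-0.08,0.0065,0.12],[-0.08,0.0065,0.2],[-0.08,-0.03,0.28],[-0.08,-0.1,0.316],[-0.08,-0.18,0.316],[-0.08,-0.25,0.316]],"spin":[0,0,0,0,0,0.1,0.2,0.3,0.4,0.5],"claw":[0,0,0,0,0,0.2,0.6,0.6,0.6,0.6]}'
python3 - <<'E'
from h import *
grab("scene","pics/s4.png",(190,140,310,240),6)
grab("top","pics/t4.png",(150,130,270,230),6)
E
```

```text
clock: 10.3
tcp_pos: [0.4776, -0.0693, 0.2007]
ee_rot: [-0.424, 0.566, -0.424, -0.565]
contact_force: [0.8, -0.3, -0.2]
opening: 0.0515
```

View pics/s4.png

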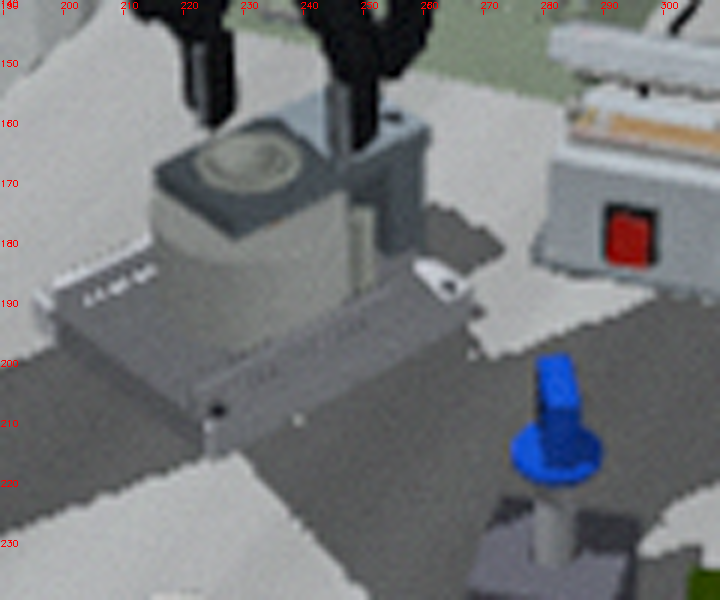

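View pics/t4.png

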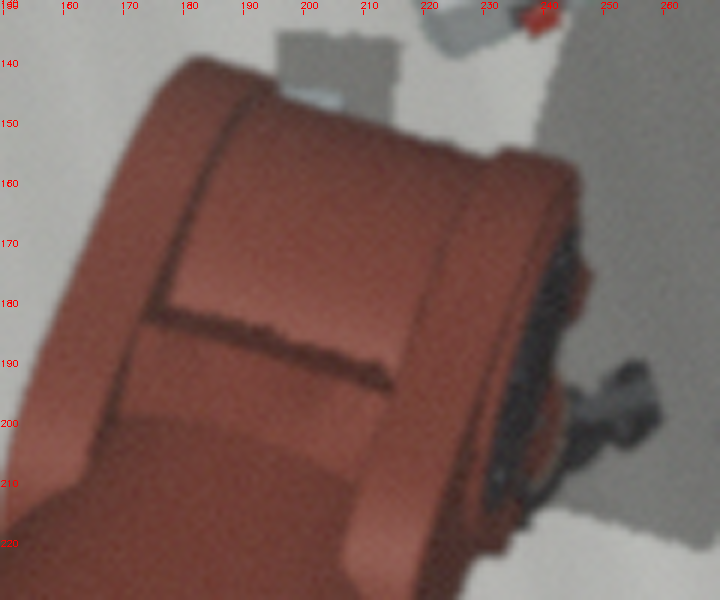

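```bash
python3 -m handwheel '{"offset":[[0.004,-0.03,0],[0.01,-0.07,0],[0.016,-0.11,0],[0.022,-0.16,0],[0.027,-0.2,0],[0.032,-0.23,0],[0.034,-0.248,-0.02],[0.034,-0.248,-0.06],[0.034,-0.248,-0.1],[0.034,-0.248,-0.12]],"spin":[0.1,0.2,0.3,0.4,0.5,0.6,0.638,0.638,0.638,0.638],"claw":[0.6,0.6,0.6,0.6,0.6,0.6,0.6,0.6,0.6,0.6]}'
python3 - <<'E'
from h import *
grab("scene","pics/s5.png",(245,170,325,240),9)
print(proj("scene",[.4945,-.1935,.136]),proj("scene",[.4945,-.1935,.1407]))
E
```

```text
clock: 11.65
tcp_pos: [0.4942, -0.1911, 0.1393]
ee_rot: [0.272, -0.652, 0.271, 0.653]
contact_force: [-0.4, 0.2, 0.2]
opening: 0.0513
[282.95599656 202.41802953] [282.99874269 200.8183706 ]
```

View pics/s5.png

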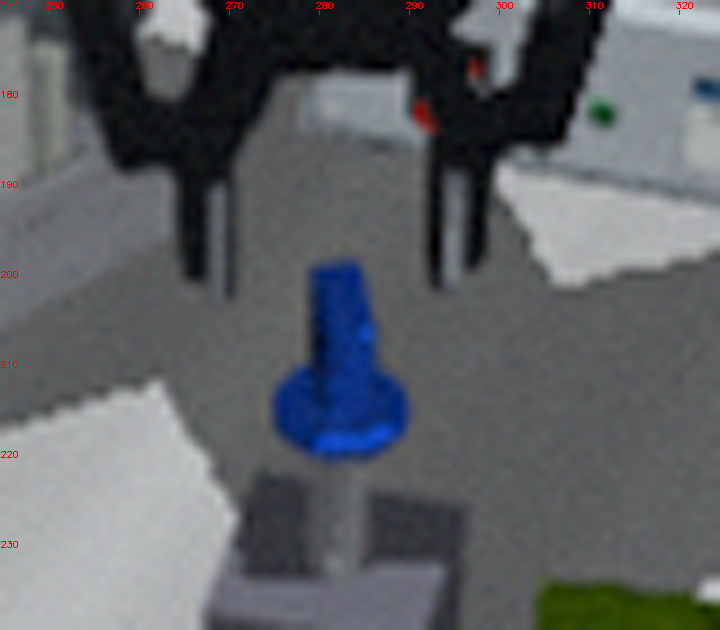

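```bash
python3 -m handwheel '{"offset":[[0,0,-0.015],[0,0,-0.03],[0,0,-0.045],[0,0,-0.06],[0,0,-0.07],[0,0,-0.072],[0,0,-0.072],[0,0,-0.072],[0,0,-0.072],[0,0,-0.072]],"spin":[0,0,0,0,0,0,0,0,0,0],"claw":[0.6,0.6,0.6,0.6,0.5,0.4,0.35,0.3,0.25,0.25]}' 30
python3 - <<'E'
from h import *
grab("scene","pics/s6.png",(245,170,325,240),9)
from cell import manip
s=manip.state(); z=rot(s['ee_rot'])[:,2]; print(s['tcp_pos'],np.degrees(np.arctan2(z[1],z[0])))
E
```

```text
clock: 12.95
tcp_pos: [0.4948, -0.192, 0.1044]
ee_rot: [-0.271, 0.653, -0.271, -0.653]
contact_force: [-0.5, 0.3, 0.2]
opening: 0.0215
[ 0.49471357 -0.19200349  0.10438327] 134.86090160294927
```

View pics/s6.png

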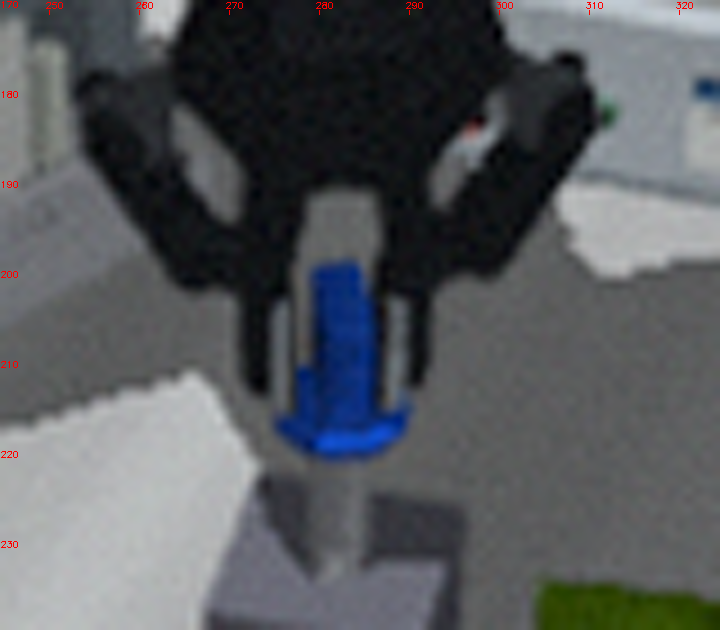

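```bash
python3 -m handwheel '{"offset":[[0.001,-0.001,0],[0.0018,-0.0018,0],[0.0018,-0.0018,0],[0.0018,-0.0018,0],[0.0018,-0.0018,0],[0.0018,-0.0018,0],[0.0018,-0.0018,0],[0.0018,-0.0018,0],[0.0018,-0.0018,0],[0.0018,-0.0018,0]],"spin":[0,0,0,0,0,0,0,0,0,0],"claw":[0.25,0.22,0.18,0.15,0.12,0.1,0.05,0,0,0]}' 60
```

```text
clock: 14.25
tcp_pos: [0.4957, -0.193, 0.1044]
ee_rot: [-0.271, 0.653, -0.271, -0.653]
contact_force: [-0.0, -1.5, 3.2]
opening: 0.013
```

```bash
python3 -m handwheel '{"offset":[[0,0,0.005],[0,0,0.015],[0,0,0.03],[0,0,0.05],[0,0,0.08],[0,0,0.11],[0,0,0.15],[0.02,0.06,0.19],[0.05,0.15,0.22],[0.08,0.25,0.22]],"spin":[0,0,0,0,0,0,0,0,0,0],"claw":[0,0,0,0,0,0,0,0,0,0]}'
python3 -m handwheel '{"offset":[[0.03,0.09,0],[0.05,0.16,0],[0.065,0.21,0],[0.07,0.23,0],[0.073,0.238,0],[0.073,0.238,0],[0.073,0.238,0],[0.073,0.238,0],[0.073,0.238,0],[0.073,0.238,0]],"spin":[0,0,0,0,0,0,0,0,0,0],"claw":[0,0,0,0,0,0,0,0,0,0]}'
python3 - <<'E'
from h import *
grab("scene","pics/s7.png",(190,110,310,210),6)
grab("top","pics/t7.png",(150,130,270,230),6)
from cell import manip
s=manip.state(); print(s['tcp_pos'],rot(s['ee_rot'])[:,0],s['contact_force'],s['opening'])
p=s['tcp_pos'];print(proj("scene",p-[0,0,.0994]),proj("scene",p))
E
```

```text
clock: 15.5
tcp_pos: [0.5365, -0.0671, 0.2165]
ee_rot: [-0.272, 0.654, -0.272, -0.652]
contact_force: [0.5, -0.7, -0.8]
opening: 0.0131
clock: 16.75
tcp_pos: [0.5721, 0.051, 0.2143]
ee_rot: [0.271, -0.653, 0.271, 0.653]
contact_force: [0.1, -0.0, -1.7]
opening: 0.0135
[0.57206998 0.05106401 0.21429441] [-3.26584005e-05 -8.48674104e-06 -9.99999999e-01] [ 0.04913485 -0.72874254 -0.17131002] 0.013291475821604231
[230.88297294 159.49814488] [228.85117936 126.87755957]
```

View pics/s7.png

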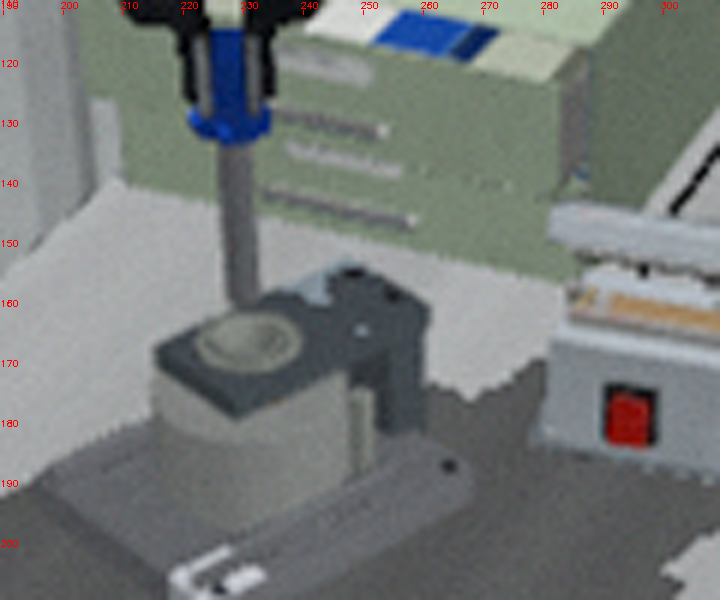

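View pics/t7.png

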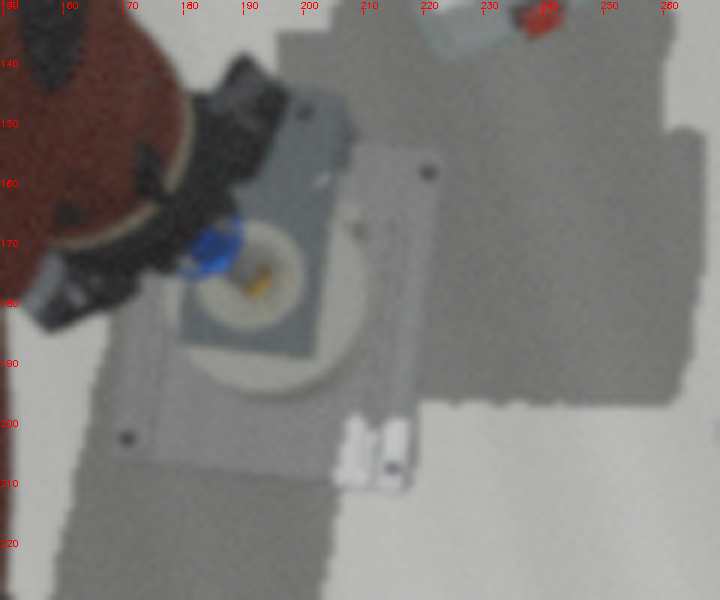

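```bash
python3 - <<'E'
from h import *
e=at("scene",(190+245.5/6-.5,110+304/6-.5),.1149); print(e, "corr",np.array([.5721,.051])-e[:2])
e2=at("scene",(201.1,197.1),.042); print(e2,"corr2",np.array([.4656,.0628])-e2[:2])
# arm top corners in s7: 
S=lambda u,v:(190+u/6-.5,110+v/6-.5)
from scipy.optimize import least_squares
obj=[(-.03,.03,.09),(-.03,-.03,.09),(.09,-.03,.09),(.09,.03,.09)]
s=[S(156,350),S(237,406),S(430,307),S(346,261)]
def pose(p,o):
    c,sn=np.cos(p[2]),np.sin(p[2]); return np.array([p[0]+c*o[0]-sn*o[1],p[1]+sn*o[0]+c*o[1],o[2]])
f=least_squares(lambda p:np.concatenate([proj("scene",pose(p,o))-a for o,a in zip(obj,s)]),[.57,.05,-.1]); print(f.x,f.fun.round(1))
print("bush",at("scene",S(248,342),.096))
E
```

```text
[0.56880814 0.04965875 0.1149    ] corr [0.00329186 0.00134125]
[0.46464067 0.06350128 0.042     ] corr2 [ 0.00095933 -0.00070128]
[ 0.56546651  0.04860223 -0.09675465] [-0.6  0.5  0.   0.1  0.4 -0.2  0.2 -0.6]
bush [0.56709186 0.04780773 0.096     ]
```

```bash
python3 -m handwheel '{"offset":[[-0.003,-0.001,0],[-0.003,-0.001,-0.01],[-0.003,-0.001,-0.02],[-0.003,-0.001,-0.03],[-0.003,-0.001,-0.038],[-0.003,-0.001,-0.046],[-0.003,-0.001,-0.054],[-0.003,-0.001,-0.062],[-0.003,-0.001,-0.07],[-0.003,-0.001,-0.07]],"spin":[0,0,0,0,0,0,0,0,0,0],"claw":[0,0,0,0,0,0,0,0,0,0]}'
```

```text
clock: 18.1
tcp_pos: [0.5704, 0.0507, 0.1789]
ee_rot: [0.271, -0.653, 0.271, 0.653]
contact_force: [1.7, 0.6, -2.9]
opening: 0.0134
```

```bash
python3 -m handwheel '{"offset":[[0,0,-0.012],[0,0,-0.024],[0,0,-0.036],[0,0,-0.048],[0,0,-0.06],[0,0,-0.072],[0,0,-0.084],[0,0,-0.096],[0,0,-0.106],[0,0,-0.11]],"spin":[0,0,0,0,0,0,0,0,0,0],"claw":[0,0,0,0,0,0,0,0,0,0]}'
```

```text
clock: 19.35
tcp_pos: [0.5704, 0.0506, 0.1239]
ee_rot: [0.271, -0.653, 0.271, 0.653]
contact_force: [0.6, 0.9, 1.1]
opening: 0.0129
```

```bash
python3 -m handwheel '{"offset":[[0,0,-0.002],[0,0,-0.004],[0,0,-0.006],[0,0,-0.008],[0,0,-0.01],[0,0,-0.011],[0,0,-0.012],[0,0,-0.013],[0,0,-0.013],[0,0,-0.013]],"spin":[0,0,0,0,0,0,0,0,0,0],"claw":[0,0,0,0,0,0,0,0,0,0]}'
```

```text
clock: 20.6
tcp_pos: [0.5706, 0.0506, 0.1179]
ee_rot: [-0.271, 0.653, -0.271, -0.653]
contact_force: [-0.4, 0.6, 1.9]
opening: 0.0129
```

```bash
python3 -m handwheel '{"offset":[[0,0,-0.0005],[0,0,-0.001],[0,0,-0.0015],[0,0,-0.002],[0,0,-0.002],[0,0,-0.002],[0,0,-0.002],[0,0,-0.002],[0,0,-0.002],[0,0,-0.002]],"spin":[0,0,0,0,0,0,0,0,0,0],"claw":[0,0,0,0,0,0,0,0,0,0]}'; python3 -c "
from cell import manip
s=manip.state();print(s['tcp_pos'],s['contact_force'],s['moment'])"
```

```text
clock: 21.85
tcp_pos: [0.5709, 0.0506, 0.1176]
ee_rot: [-0.271, 0.653, -0.271, -0.653]
contact_force: [-1.7, -0.1, 9.5]
opening: 0.013
[0.57086403 0.050567   0.11756966] [-1.65582993 -0.14145743  9.48686484] [ 0.00552834  0.59233923 -0.02317791]
```

```bash
python3 -m handwheel '{"offset":[[0.001,0,0],[0.002,0,0],[0.003,0,0],[0.004,0,0],[0.005,0,0],[0.006,0,0],[0.007,0,0],[0.008,0,0],[0.009,0,0],[0.009,0,0]],"spin":[0,0,0,0,0,0,0,0,0,0],"claw":[0,0,0,0,0,0,0,0,0,0]}'
```

```text
clock: 23.1
tcp_pos: [0.5732, 0.0507, 0.1174]
ee_rot: [0.271, -0.652, 0.272, 0.654]
contact_force: [-9.2, -0.5, 16.5]
opening: 0.0133
```

```bash
python3 -m handwheel '{"offset":[[0,0,0.003],[0,0,0.005],[0,0,0.006],[0,0,0.006],[0,0,0.004],[0,0,0.003],[0,0,0.002],[0,0,0.001],[0,0,0.0],[0,0,0.0]],"spin":[0,0,0,0,0,0,0,0,0,0],"claw":[0,0,0,0,0,0,0,0,0,0]}'; python3 -c "
from cell import manip
s=manip.state();print(s['tcp_pos'],s['contact_force'],s['moment'])"
```

```text
clock: 24.35
tcp_pos: [0.5755, 0.0506, 0.1178]
ee_rot: [-0.272, 0.653, -0.271, -0.653]
contact_force: [-4.0, -0.4, 9.5]
opening: 0.0131
[0.57550263 0.0506074  0.11783199] [-3.96596927 -0.42782385  9.46284698] [0.07214028 0.92772085 0.02331386]
```

```bash
python3 -m handwheel '{"offset":[[0,0,0.004],[0,0,0.006],[-0.002,0.004,0.006],[-0.0042,0.0078,0.006],[-0.0042,0.0078,0.006],[-0.0042,0.0078,0.004],[-0.0042,0.0078,0.002],[-0.0042,0.0078,0.001],[-0.0042,0.0078,0.0],[-0.0042,0.0078,0.0]],"spin":[0,0,0,0,0,0,0,0,0,0],"claw":[0,0,0,0,0,0,0,0,0,0]}'; python3 -c "
from cell import manip
s=manip.state();print(s['tcp_pos'],s['contact_force'],s['moment'])"
```

```text
clock: 25.6
tcp_pos: [0.5733, 0.0546, 0.1178]
ee_rot: [-0.272, 0.653, -0.271, -0.653]
contact_force: [-2.1, -0.3, 8.8]
opening: 0.0129
[0.57333321 0.05455883 0.11781598] [-2.10926146 -0.28425757  8.81885615] [-0.11303219  0.58776392  0.04094696]
```

Next: 90°, at (.5695, .056).

```bash
python3 -m handwheel '{"offset":[[0,0,0.004],[0,0,0.006],[-0.004,0.0015,0.006],[-0.0078,0.003,0.006],[-0.0078,0.003,0.006],[-0.0078,0.003,0.004],[-0.0078,0.003,0.002],[-0.0078,0.003,0.001],[-0.0078,0.003,0.0],[-0.0078,0.003,0.0]],"spin":[0,0,0,0,0,0,0,0,0,0],"claw":[0,0,0,0,0,0,0,0,0,0]}'; python3 -c "
from cell import manip
s=manip.state();print(s['tcp_pos'],s['contact_force'],s['moment'])"
```

```text
clock: 26.85
tcp_pos: [0.5694, 0.0561, 0.1178]
ee_rot: [-0.272, 0.653, -0.271, -0.653]
contact_force: [-2.2, -0.6, 10.7]
opening: 0.0133
[0.56936297 0.05608424 0.11780292] [-2.19083724 -0.58624703 10.66300484] [-0.07340823  0.73127816  0.01639805]
```

Next 135°: (.5656, .0544).

```bash
python3 -m handwheel '{"offset":[[0,0,0.004],[0,0,0.006],[-0.004,-0.0015,0.006],[-0.0076,-0.0034,0.006],[-0.0076,-0.0034,0.006],[-0.0076,-0.0034,0.004],[-0.0076,-0.0034,0.002],[-0.0076,-0.0034,0.001],[-0.0076,-0.0034,0.0],[-0.0076,-0.0034,0.0]],"spin":[0,0,0,0,0,0,0,0,0,0],"claw":[0,0,0,0,0,0,0,0,0,0]}'; python3 -c "
from cell import manip
s=manip.state();print(s['tcp_pos'],s['contact_force'],s['moment'])"
```

```text
clock: 28.1
tcp_pos: [0.5656, 0.0543, 0.1178]
ee_rot: [-0.271, 0.653, -0.271, -0.653]
contact_force: [-2.1, 1.1, 8.6]
opening: 0.0133
[0.56560575 0.05428729 0.11778002] [-2.10473384  1.05598293  8.61469763] [0.16156843 0.60648122 0.06742249]
```

Next 180°: (.564, .0505).

```bash
python3 -m handwheel '{"offset":[[0,0,0.004],[0,0,0.006],[-0.0015,-0.004,0.006],[-0.0032,-0.0076,0.006],[-0.0032,-0.0076,0.006],[-0.0032,-0.0076,0.004],[-0.0032,-0.0076,0.002],[-0.0032,-0.0076,0.001],[-0.0032,-0.0076,0.0],[-0.0032,-0.0076,0.0]],"spin":[0,0,0,0,0,0,0,0,0,0],"claw":[0,0,0,0,0,0,0,0,0,0]}'; python3 -c "
from cell import manip
s=manip.state();print(s['tcp_pos'],s['contact_force'],s['moment'])"
```

```text
clock: 29.35
tcp_pos: [0.5639, 0.0504, 0.1176]
ee_rot: [-0.271, 0.653, -0.271, -0.653]
contact_force: [0.1, -0.3, 8.9]
opening: 0.0134
[0.56394458 0.05044835 0.11763117] [ 0.06585636 -0.31917503  8.87644917] [ 0.08870939  0.46134738 -0.01179816]
```

```bash
python3 -m handwheel '{"offset":[[0,0,0.004],[0,0,0.006],[0.0015,-0.004,0.006],[0.0034,-0.0076,0.006],[0.0034,-0.0076,0.006],[0.0034,-0.0076,0.004],[0.0034,-0.0076,0.002],[0.0034,-0.0076,0.001],[0.0034,-0.0076,0.0],[0.0034,-0.0076,0.0]],"spin":[0,0,0,0,0,0,0,0,0,0],"claw":[0,0,0,0,0,0,0,0,0,0]}'; python3 -c "
from cell import manip
s=manip.state();print(s['tcp_pos'],s['contact_force'],s['moment'])"
```

```text
clock: 30.6
tcp_pos: [0.5654, 0.0467, 0.1168]
ee_rot: [-0.271, 0.653, -0.271, -0.653]
contact_force: [-0.4, 0.6, -1.2]
opening: 0.0132
[0.56539191 0.04673729 0.11680941] [-0.38144493  0.57174822 -1.22457131] [ 0.30168307  0.18054459 -0.04462119]
```

```bash
python3 -m handwheel '{"offset":[[0,0,-0.0005],[0,0,-0.001],[0,0,-0.0015],[0,0,-0.002],[0,0,-0.0025],[0,0,-0.003],[0,0,-0.0035],[0,0,-0.004],[0,0,-0.004],[0,0,-0.004]],"spin":[0,0,0,0,0,0,0,0,0,0],"claw":[0,0,0,0,0,0,0,0,0,0]}'; python3 -c "
from cell import manip
s=manip.state();print(s['tcp_pos'],s['contact_force'],s['moment'])"
```

```text
clock: 31.85
tcp_pos: [0.5656, 0.0467, 0.1149]
ee_rot: [-0.271, 0.653, -0.271, -0.653]
contact_force: [1.5, 2.2, 2.3]
opening: 0.0132
[0.56560345 0.0467093  0.11490476] [1.45221805 2.15501189 2.32795148] [ 0.41721048 -0.25677485  0.01448117]
```

```bash
python3 -m handwheel '{"offset":[[0.0007,0.001,0],[0.0014,0.002,0],[0.0014,0.002,0],[0.0014,0.002,-0.0005],[0.0014,0.002,-0.001],[0.0014,0.002,-0.0015],[0.0014,0.002,-0.002],[0.0014,0.002,-0.0025],[0.0014,0.002,-0.003],[0.0014,0.002,-0.003]],"spin":[0,0,0,0,0,0,0,0,0,0],"claw":[0,0,0,0,0,0,0,0,0,0]}'; python3 -c "
from cell import manip
s=manip.state();print(s['tcp_pos'],s['contact_force'],s['moment'])"
```

```text
clock: 33.1
tcp_pos: [0.5661, 0.0477, 0.1133]
ee_rot: [-0.271, 0.653, -0.271, -0.653]
contact_force: [0.8, -0.6, 0.5]
opening: 0.0134
[0.5661291  0.04772198 0.11331376] [ 0.84527816 -0.59830005  0.4658961 ] [-0.12664326 -0.3471946   0.00722345]
```

```bash
python3 -m handwheel '{"offset":[[0.0006,0,0],[0.0006,0,-0.001],[0.0006,0,-0.002],[0.0006,0,-0.003],[0.0006,0,-0.004],[0.0006,0,-0.005],[0.0006,0,-0.006],[0.0006,0,-0.007],[0.0006,0,-0.008],[0.0006,0,-0.008]],"spin":[0,0,0,0,0,0,0,0,0,0],"claw":[0,0,0,0,0,0,0,0,0,0]}'; python3 -c "
from cell import manip
s=manip.state();print(s['tcp_pos'],s['contact_force'],s['moment'])"
```

```text
clock: 34.35
tcp_pos: [0.5663, 0.0477, 0.1092]
ee_rot: [0.271, -0.653, 0.271, 0.653]
contact_force: [0.4, -1.1, 0.7]
opening: 0.0134
[0.56633045 0.04769202 0.10919987] [ 0.41895378 -1.10705879  0.66055443] [-0.19414935 -0.22714301 -0.0624419 ]
```

```bash
python3 -m handwheel '{"offset":[[0.0004,-0.0004,-0.001],[0.0004,-0.0004,-0.002],[0.0004,-0.0004,-0.003],[0.0004,-0.0004,-0.004],[0.0004,-0.0004,-0.005],[0.0004,-0.0004,-0.006],[0.0004,-0.0004,-0.007],[0.0004,-0.0004,-0.008],[0.0004,-0.0004,-0.009],[0.0004,-0.0004,-0.009]],"spin":[0,0,0,0,0,0,0,0,0,0],"claw":[0,0,0,0,0,0,0,0,0,0]}'; python3 -c "
from cell import manip
s=manip.state();print(s['tcp_pos'],s['contact_force'],s['moment'])"
```

```text
clock: 35.6
tcp_pos: [0.567, 0.0475, 0.1053]
ee_rot: [-0.272, 0.653, -0.271, -0.653]
contact_force: [-1.2, -0.5, 4.0]
opening: 0.0133
[0.56702431 0.0474811  0.10531819] [-1.20023949 -0.47131524  3.9526817 ] [0.10760526 0.16612585 0.0007067 ]
```

```bash
python3 -m handwheel '{"offset":[[0,0,-0.0004],[0,0,-0.0008],[0,0,-0.0012],[0,0,-0.0012],[0,0,-0.0012],[0,0,-0.0012],[0,0,-0.0012],[0,0,-0.0012],[0,0,-0.0012],[0,0,-0.0012]],"spin":[0,0,0,0,0,0,0,0,0,0],"claw":[0,0,0,0,0,0,0,0,0,0]}'
python3 - <<'E'
from h import *
grab("scene","pics/s8.png",(190,130,290,210),8)
E
```

```text
clock: 36.85
tcp_pos: [0.5675, 0.0474, 0.1052]
ee_rot: [-0.272, 0.654, -0.271, -0.652]
contact_force: [-1.2, -0.2, 8.2]
opening: 0.0133
```

View pics/s8.png

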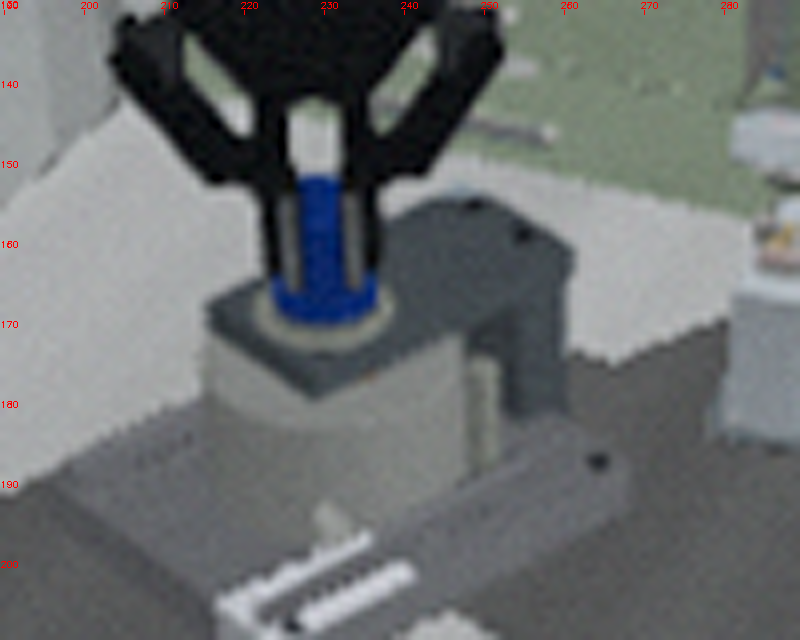

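```bash
python3 -m handwheel '{"offset":[[0,0,0.0008],[0,0,0.0014],[0,0,0.0014],[0,0,0.0014],[0,0,0.0014],[0,0,0.0014],[0,0,0.0014],[0,0,0.0014],[0,0,0.0014],[0,0,0.0014]],"spin":[0,0,0,0,0,0,0,0,0,0],"claw":[0,0,0.17,0.2,0.25,0.3,0.35,0.4,0.5,0.5]}' 30
python3 -m handwheel '{"offset":[[0,0,0.005],[0,0,0.015],[0,0,0.03],[0,0,0.06],[0,0,0.1],[0,0,0.15],[0,0,0.2],[-0.05,0,0.25],[-0.1,0.05,0.25],[-0.1,0.1,0.25]],"spin":[0,0,0,0,0,0,0,0,0,0],"claw":[0.5,0.5,0.5,0.5,0.5,0.5,0.5,0.5,0.5,0.5]}'
python3 - <<'E'
from h import *
grab("scene","pics/s9.png",(190,130,290,210),8)
grab("top","pics/t9.png",(150,130,310,230),5)
E
```

```text
clock: 38.15
tcp_pos: [0.5666, 0.0475, 0.1049]
ee_rot: [-0.271, 0.653, -0.271, -0.653]
contact_force: [0.5, 0.4, 0.2]
opening: 0.0429
clock: 39.4
tcp_pos: [0.5155, 0.0979, 0.2317]
ee_rot: [-0.272, 0.653, -0.271, -0.652]
contact_force: [0.4, -0.4, 0.0]
opening: 0.043
```

View pics/s9.png

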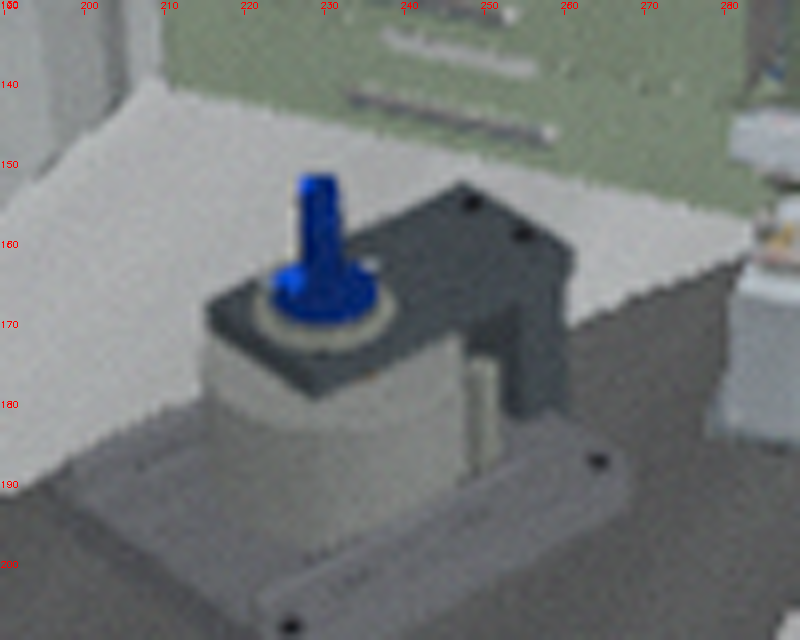

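View pics/t9.png

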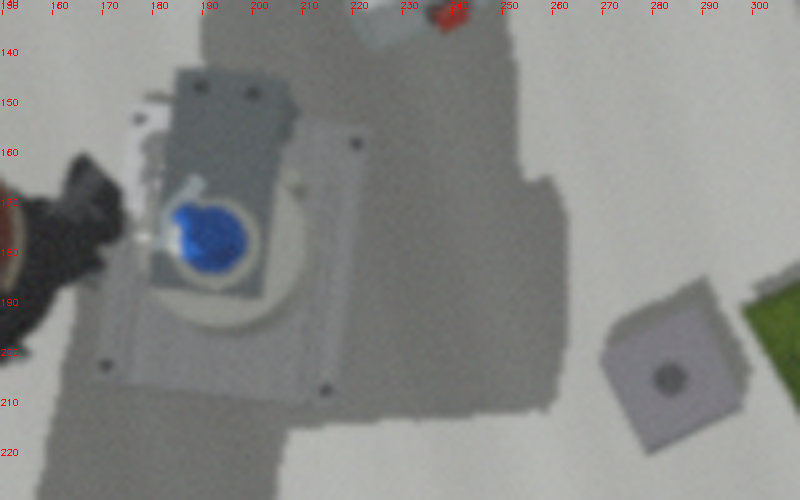

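```bash
python3 -c "
from cell import manip
print(manip.close_job()); print(manip.state()['clock'])"
```

```text
the job is handed in; nothing more can be done
None
the job is handed in; nothing more can be done
```

The label unwinder is loaded, and I handed the job in at about 39.5 s of the 64 s allowed; the hand-in gave no verdict.

- **Roll:** I pushed it back with closed fingers until it met the posts at about 10 N. In the pictures after the push and after release, its edge sits right against the visible (right-hand) post and had not shifted. The left post was hidden, so I did not see that contact directly.
- **Spindle:** I lifted it from its rest and lowered it through the floating bush and the core. I then found the brass hole by feel, on the sixth hop, toward the front right of the nominal axis. Readings showed no more than 10.7 N vertically on the hops and 8.2 N when seating.
- **Highest force:** Before the hops I tried one sliding search. It stuck by friction and read 16.5 N down plus 9.2 N sideways (about 19 N in all), so I stopped it. Forces are only reported at the end of each move, so brief peaks in between were not seen.
- **Seating:** The collar met the bush with the tool at 105.2 mm, exactly the height expected from the earlier contact with the brass bush. Pressing 0.6 mm further met firm resistance. The final pictures show the collar down on the white rim with the spindle upright and the rest empty.
- **After release:** The gripper was clear and read about 0 N. I did not touch the other things on the table, though I did not check them one by one in a final picture.
- **Disagreement:** The position estimates for the bore axis differed by 2 to 6 mm between the two cameras and the push contact. I averaged them, and the search covered the difference.

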